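# Roll the sample vial onto the code reader's line and trigger the read

### The arm

A 7-joint arm with a two-finger parallel gripper is mounted at the origin on the work surface. World frame = base frame: x ahead of the robot, y to its left, z up, the work surface at z = 0. Lengths are in m, angles in degrees, forces in N, time in s.
With the tool pointing down it reaches from about 0.425 to 0.875 m from the base axis. Payload 4.7 kg.
Tool frame: the origin (TCP) lies midway between the tips of the shut fingers; the grasp point (between the pads) lies 19 mm behind it; z points along the fingers, y is the direction in which the jaws open and shut (so a half turn about z gives the same grasp; the last joint's range is limited). The gripper opens to 87 mm and grips with 3 to 60 N. Pads are 19 mm wide; open, the fingers measure 117 mm over their backs; the gripper's body (75 mm by 190 mm) begins 51 mm behind the grasp point.
Start: joints at [-70.697, 18.392, -4.016, 83.108, 1.295, 78.541, -3.26], TCP at [0.206, 0.616, 0.223] pointing down, gripper open.
Joint ranges: [-163.93, 163.93], [-17.29, 119.83], [-79.2, 71.16], [3.27, 140.29], [-89.18, 269.18], [5.43, 117.66], [-154.24, 154.24]. Speed limits (degrees/s): [147.25, 147.25, 180, 180, 180, 180, 180].

### API

Orientations are given as [roll, pitch, yaw] about the fixed x, y, z axes, in that order (R = Rz(yaw) Ry(pitch) Rx(roll)).
In Python, from cell import env gives the robot as it stands. The module is installed in compiled form; this text tells all that it offers.
- The arm moves only by the tool servo_tool, never from a script. Its argument "plan" is a list of rows, each a list of 3 entries, a list of its own where there are three numbers: the opening, from 0 (shut) to 1 (fully open), then the shift along the tool's x, y, z in cm, then the turn, a rotation vector about the tool's x, y, z in degrees. A call has 1 to 20 rows; each row shifts and turns the pose as measured when the row begins, along the tool's axes as they then stand; what a row does not reach is not made up. A row lasts 1/12 s, in which the tool goes at most 41.7 mm and 7.16 degrees, less where a joint would pass 70% of its speed; a pose out of reach is approached as far as the arm can. A call is refused whole if a number of a shift passes 4.17 or a number of a turn 7.16, either way. A call with a gripper value outside its range is refused whole. The fingers move at their own pace and stop on an object; "force" is the grip in N (left out, the last holds). Time passes only in rows, so rows that do not move let the fingers close. It gives the time, the measured TCP pose, the force and the opening at its end, in the units of the state.
- env.get_obs(): the state, without advancing time (a new reading comes with each control period).
- env.read_camera(name): name is "scene" or "top"; returns a dict with "image" (480x640x3 uint8, blue, green, red), "fx", "fy", "cx", "cy" (pixels), "rvec" (rotation vector, rad) and "tvec" (3), from world to camera coordinates, as OpenCV has them. Camera axes: x right, y down, z forward; pixel columns grow to the right and rows downward; lengths in m; the calibration is good to about 2 mm. A picture is of the moment at which its call begins. There is no depth.
- env.sign_off(): hands the job in, once; it reports no verdict.
The state is a dict: "time_s": time; "qpos": joint angles; "joint_velocities": joint speeds; "effort": joint torques, N m; "tool_pos": TCP position; "tool_rot": TCP orientation; "force": force on the tool from outside, world axes, zero at the start; "wrist_torque": the same for the moment, N m; "grip_width": finger opening in m.
Only numpy, scipy, OpenCV 4.12 (cv2) and the standard library are available. Lean on these libraries where they do the work, as an engineer would, in place of code of your own. Each camera call takes 0.05 s, during which the arm holds its last target. There are 200 camera calls.

### The job

Roll the long amber vial that lies on the reading station's mat sideways with your fingertips, without lifting it, until it rests lengthwise on the black line, with the line under its middle and neither end of the vial past an end of the line. Then press the steel button on the grey trigger box all the way down and let go. Leave the short vial on the mat and everything else where it is, and do not press hard on the glass.

Things in the scene. Friction and masses are not known exactly. Their poses are not given: they have to be found in the camera images.
- station: Fixed code-reading station, pose varies: steel plate, own x +-135 mm, own y -100 to +245 mm; grey mat, x +-131, y -98 to +116 mm, top 6 mm above the table. Origin: on the table, under the middle of the black line, which runs along own y; vials roll along own x. Column at y = +218 mm; black reader head 50 mm wide reaches in to y = +140 mm, 125 to 200 mm high: keep clear
- line (a point): Middle of the black printed line on the mat's top (6 mm above the table); axes as the station. The line is 5 mm wide (x) and 150 mm long (y, +-75 mm).
- vial: Long amber glass vial, 28 mm diameter, 95 mm long with its black cap (own +y), white label, 75 g. Lies on the mat, near or far side of the line, 60 to 90 mm off, parallel within 0.12 rad. Origin: on its axis, mid-length, 20 mm above the table; own y is its axis. Smooth (friction 0.27): it rolls when pushed up to 8 mm above its axis, nearer the top it may skid; after 50 mm/s it rolls on 1 to 6 mm
- short_vial: Short amber vial lying on the mat on the other side of the line: 22.5 mm diameter, 46 mm long with its aluminium cap. Origin: on its axis at mid-length, own y is its axis. Must stay where it is.
- trigger_box: Fixed grey enclosure, 85 mm (own x) by 70 mm (own y) and 40 mm high, to the right of the station; its place varies. Origin: centre of its underside. The push button is in the middle of its top.
- trigger_top (a point): Centre of the top face of the round steel push button (28 mm diameter) when out: 62 mm above the table; moves down with the button.
- trigger (a joint): Travel of the push button, 0 = out, 0.006 m = fully down; springs back. It starts to give at about 1.5 N and takes 5 N at the bottom.
- stand_vial: Bystander: amber vial standing upright on the station's plate beside the column, 28 mm diameter, 72 mm tall. Origin: centre of its underside.
- bottle: Bystander: clear bottle with blue cap, 56 mm diameter, 105 mm tall, standing beyond the trigger box. Origin: centre of its underside.
- vent_filter: Bystander: white disc filter, 60 mm diameter, 36 mm high with its spout, to the right of the trigger box. Origin: centre of its underside.
- spanner: Bystander: flat steel spanner 150 mm long lying on the table left of the station. Origin: about its middle, underside.
- jar: Bystander: clear jar with white cap, 44 mm diameter, 58 mm tall, standing left of the station. Origin: centre of its underside.
Mind the look-alikes: they are no part of the job. What is shaped like the vial but red is not meant.

How it is judged (in metres and radians):
On the way, in this order (a step that is already met when the one before it is completed fails the run):
1. the long vial turns over as it rolls (angle between vial's own z axis and vertical above 2.3 rad), for 0.02 s.
2. the long vial rests along the line, not touched by the fingers (x of vial in the frame of line between -0.008 and 0.008 m and y of vial in the frame of line between -0.028 and 0.028 m and angle between the y axis of vial and the y axis of station, either way round below 0.22 rad and height (world z) of vial below 0.026 m and linear speed of vial below 0.015 m/s and contact force between the fingers and vial below 0.05 N), for 0.3 s.
3. the trigger button is pressed down, the vial lying on the line (value of joint trigger above 0.0045 m and x of vial in the frame of line between -0.008 and 0.008 m and y of vial in the frame of line between -0.028 and 0.028 m and angle between the y axis of vial and the y axis of station, either way round below 0.22 rad and height (world z) of vial below 0.026 m), for 0.05 s.
At the end, for the whole second after the job is handed in: The long vial rests along the line: middle within 8 mm of the line across and 28 mm of its middle lengthwise, axis within 0.22 rad of the line; button out again; short vial within 10 mm and other things within 15 mm of where they were (x of vial in the frame of line between -0.008 and 0.008 m and y of vial in the frame of line between -0.028 and 0.028 m and angle between the y axis of vial and the y axis of station, either way round below 0.22 rad and height (world z) of vial below 0.026 m and linear speed of vial below 0.015 m/s and angular speed of vial below 0.5 rad/s and value of joint trigger below 0.0015 m and distance of short_vial from where it was at the start of the episode below 0.01 m and distance of each of stand_vial, bottle, vent_filter, spanner, jar from where it was at the start of the episode below 0.015 m); the robot touches nothing.
It fails at once if the long vial is lifted off the mat or tipped up (height (world z) of vial above 0.03 m or angle between vial's own y axis and vertical below 1.25 rad).
It fails at once if the fingers press hard on the long vial (over 40 N) (contact force between the fingers and vial above 40 N).
It fails at once if the button is pressed while the long vial is not on the line (value of joint trigger above 0.003 m and not (x of vial in the frame of line between -0.008 and 0.008 m and y of vial in the frame of line between -0.028 and 0.028 m and angle between the y axis of vial and the y axis of station, either way round below 0.22 rad and height (world z) of vial below 0.026 m)).
It fails at once if the short vial is moved by more than 10 mm (distance of short_vial from where it was at the start of the episode above 0.01 m).
It fails at once if another thing is moved by more than 15 mm (distance of any of stand_vial, bottle, vent_filter, spanner, jar from where it was at the start of the episode above 0.015 m).
It also fails if it takes over 45 s, if anything falls off the work surface, if the arm or the gripper's body presses on something with over 40 N, if the wrist force passes 120 N, or if a joint passes its speed limit or range.

## Working session

There is one attempt and no reset: what is moved stays moved. The work goes in short steps, Python scripts to look and compute and a tool call to move; the robot and the scene stay as the last step left them, time stands still between calls to the robot, and variables do not carry over. Pictures are saved under pics/ and viewed, about 8 in all and at most 12, crops included, and the job is handed in when it is done.

Besides the shell and the picture viewer there is one more tool, called after ">>>" in YAML: its name, and indented under it one key for each argument. servo_tool: Moves the arm, as the interface text tells. Its arguments: {"type":"object","properties":{"plan":{"type":"array"},"force":{"type":"number"}},"required":["plan"]}

```bash
mkdir -p pics
cat > h.py <<'E'
import numpy as np, cv2
from cell import env
def shot(n,f=None):
    c=env.read_camera(n)
    if f: cv2.imwrite('pics/'+f,c['image'])
    return c
def KRT(c):
    K=np.array([[c['fx'],0,c['cx']],[0,c['fy'],c['cy']],[0,0,1.]])
    return K,cv2.Rodrigues(np.array(c['rvec'],float))[0],np.array(c['tvec'],float).reshape(3)
def ray(c,uv,z):
    K,R,t=KRT(c); o=-R.T@t; d=R.T@np.linalg.solve(K,[uv[0],uv[1],1.])
    return o+d*(z-o[2])/d[2]
def proj(c,P):
    K,R,t=KRT(c); p=K@(R@np.array(P,float)+t); return p[:2]/p[2]
E
python3 - <<'E'
from h import *
for n in('top','scene'):
    c=shot(n,n+'0.png'); K,R,t=KRT(c); print(n,-R.T@t,c['fx'])
o=env.get_obs();print(o['time_s'],o['tool_pos'],o['tool_rot'],o['grip_width'],o['force'])
E
```

```text
top [ 0.31443279 -0.01096943  1.58790043] 592.0712728158959
scene [1.02867515 0.46024707 0.87508032] 456.495437034312
0.1 [0.20609679 0.61593991 0.22158471] [-1.79902583e+02  7.70831206e-03  1.61507786e+02] 0.08748297297199738 [-0.0620134  -0.59915376 -0.05906828]
```

View pics/top0.png

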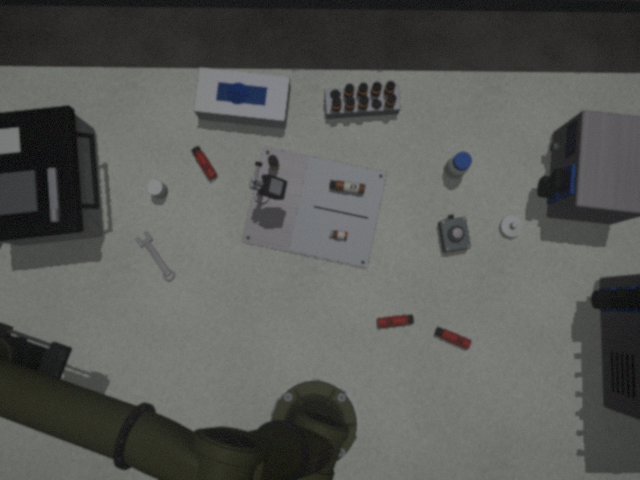

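View pics/scene0.png

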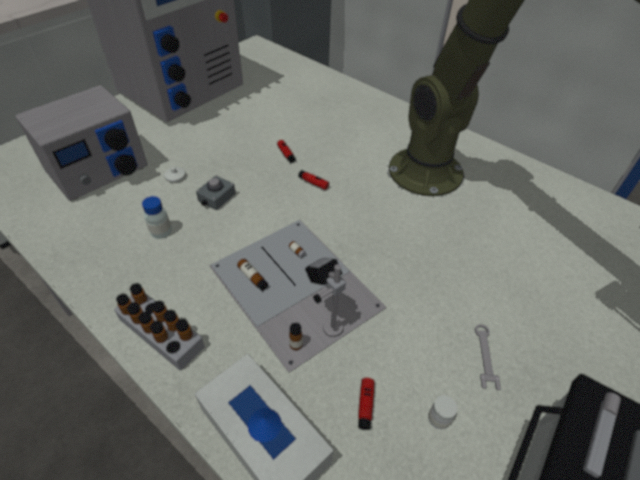

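The top view shows the long amber vial at about (347,187), the line at (341,212), the short vial at (340,235) and the trigger box at (455,234). The red vials at (204,163), (395,321) and (453,338) are decoys, and the amber one at (273,163) stands upright beside the column. I'll enlarge both views to confirm.

Run:
```python
from h import *
a=cv2.imread('pics/top0.png')[150:270,240:480]; b=cv2.imread('pics/scene0.png')[170:300,190:350]
a=cv2.resize(a,None,fx=3.3333,fy=3.3333,interpolation=cv2.INTER_CUBIC); cv2.imwrite('pics/tc.png',cv2.convertScaleAbs(a,alpha=1.5))
b=cv2.resize(b,None,fx=4,fy=4,interpolation=cv2.INTER_CUBIC); cv2.imwrite('pics/sc.png',cv2.convertScaleAbs(b,alpha=1.5))
```

```text
(no output)
```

View pics/tc.png

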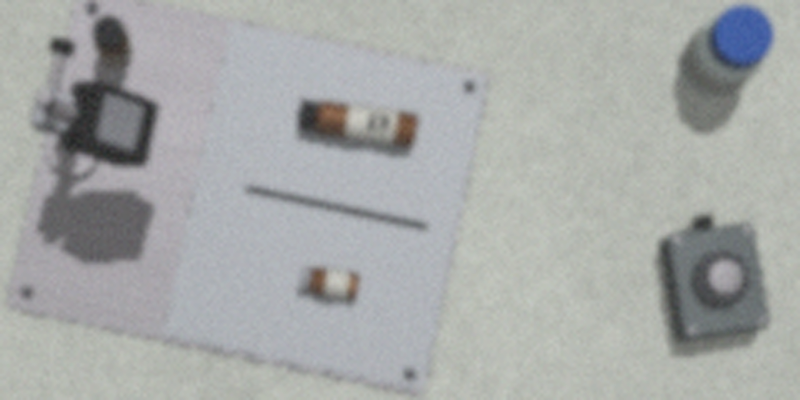

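View pics/sc.png

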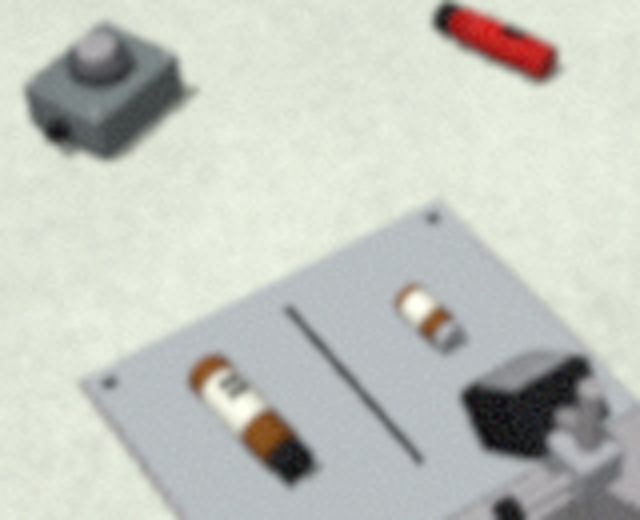

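The crops confirm the long vial (black cap, white label) on the far side of the line and the short vial on the near side. Next I measure from both views.

```bash
cat >> h.py <<'E'
def tri(c1,p1,c2,p2):
    Ps=[]
    for c in(c1,c2):
        K,R,t=KRT(c); Ps.append(K@np.c_[R,t])
    X=cv2.triangulatePoints(Ps[0],Ps[1],np.array(p1,float).reshape(2,1),np.array(p2,float).reshape(2,1)).ravel(); return X[:3]/X[3]
E
python3 - <<'E'
from h import *
np.set_printoptions(precision=4,suppress=True)
T=shot('top');S=shot('scene')
ft=lambda x,y:(240+x/3.3333-.35,150+y/3.3333-.35); fs=lambda x,y:(190+x/4-.37,170+y/4-.37)
pts={'lineL':((248,188),(420,462),.006),'lineR':((426,227),(290,310),.006),'cap':((300,117),(297,466),.02),'butt':((416,130),(208,372),.02),
'button':((726,278),(101,45),.062),'sL':((302,282),(452,338),.017),'sR':((357,286),(410,297),.017),'headR':((148,130),(480,395),.16)}
for k,(a,b,z) in pts.items():
    print(k,'tri',tri(T,ft(*a),S,fs(*b)),'top',ray(T,ft(*a),z),'sc',ray(S,fs(*b),z))
E
```

```text
lineL tri [0.5749 0.0054 0.0051] top [0.5745 0.0057 0.006 ] sc [0.5757 0.0053 0.006 ]
lineR tri [ 0.5443 -0.1387  0.0037] top [ 0.544  -0.1387  0.006 ] sc [ 0.5454 -0.137   0.006 ]
cap tri [ 0.6314 -0.0366  0.0189] top [ 0.6304 -0.0357  0.02  ] sc [ 0.633  -0.0376  0.02  ]
butt tri [ 0.6207 -0.129   0.0188] top [ 0.6208 -0.1293  0.02  ] sc [ 0.6209 -0.1275  0.02  ]
button tri [ 0.4979 -0.3681  0.0598] top [ 0.4982 -0.3681  0.062 ] sc [ 0.4988 -0.3648  0.062 ]
sL tri [ 0.4978 -0.0393  0.0152] top [ 0.497  -0.0385  0.017 ] sc [ 0.4999 -0.0397  0.017 ]
sR tri [ 0.4939 -0.0822  0.0177] top [ 0.4942 -0.0826  0.017 ] sc [ 0.4931 -0.0821  0.017 ]
headR tri [0.5956 0.0764 0.1472] top [0.5914 0.0778 0.16  ] sc [0.6058 0.0793 0.16  ]
```

Both views agree to about 2 mm. The line middle is at (0.560, -0.067) with the station yawed -12°. The vial is at station x≈+68 mm, y≈-2 mm, about 6° off parallel. I'll raise the arm, go to the vial's far side and part the fingers to about 40 mm.

>>> servo_tool:
  plan:
    - [0.46,[0,0,-4],[0,0,0]]
    - [0.46,[0,0,-4],[0,0,0]]
    - [0.46,[-3.2,-2.55,0],[0,0,0]]
    - [0.46,[-3.2,-2.55,0],[0,0,0]]
    - [0.46,[-3.2,-2.55,0],[0,0,0]]
    - [0.46,[-3.2,-2.55,0],[0,0,0]]
    - [0.46,[-3.2,-2.55,0],[0,0,0]]
    - [0.46,[-3.2,-2.55,0],[0,0,0]]
    - [0.46,[-3.2,-2.55,0],[0,0,0]]
    - [0.46,[-3.2,-2.55,0],[0,0,0]]
    - [0.46,[-3.2,-2.55,0],[0,0,0]]
    - [0.46,[-3.2,-2.55,0],[0,0,0]]
    - [0.46,[-3.2,-2.55,0],[0,0,0]]
    - [0.46,[-3.2,-2.55,0],[0,0,0]]
    - [0.46,[-3.2,-2.55,0],[0,0,0]]
    - [0.46,[-3.2,-2.55,0],[0,0,0]]
    - [0.46,[-3.2,-2.55,0],[0,0,0]]
    - [0.46,[-3.2,-2.55,0],[0,0,0]]

```text
time_s: 1.7
tool_pos: [0.5649, 0.0652, 0.3012]
tool_rot: [180.0, -0.2, 162.8]
force: [0.9, 0.4, 0.5]
grip_width: 0.0399
```

>>> servo_tool:
  plan:
    - [0.46,[-2.8,-2.45,0],[0,0,0]]
    - [0.46,[-2.8,-2.45,0],[0,0,0]]
    - [0.46,[-2.8,-2.45,0],[0,0,0]]
    - [0.46,[-2.8,-2.45,0],[0,0,0]]
    - [0.46,[-2.8,-2.45,0],[0,0,0]]
    - [0.46,[0,0,0],[0,0,-5]]
    - [0.46,[0,0,3.5],[0,0,0]]
    - [0.46,[0,0,3.5],[0,0,0]]
    - [0.46,[0,0,3.5],[0,0,0]]
    - [0.46,[0,0,3.5],[0,0,0]]
    - [0.46,[0,0,3.5],[0,0,0]]
    - [0.46,[0,0,2],[0,0,0]]
    - [0.46,[0,0,0],[0,0,0]]

```text
time_s: 2.78
tool_pos: [0.6679, -0.1195, 0.0952]
tool_rot: [-179.5, 0.0, 167.1]
force: [-0.0, -0.0, -0.1]
grip_width: 0.04
```

```bash
cat >> h.py <<'E'
from scipy.spatial.transform import Rotation as Ro
def to(P):  # shift in tool axes, cm, to world point
    o=env.get_obs(); R=Ro.from_euler('xyz',o['tool_rot'],degrees=True).as_matrix()
    return (R.T@(np.array(P)-o['tool_pos'])*100).round(2),o
c0=np.array([.5600,-.0666]); a=np.radians(-12); X=np.array([np.cos(a),np.sin(a)]);Y=np.array([-np.sin(a),np.cos(a)])
def st(x,y,z): p=c0+x*X+y*Y; return [p[0],p[1],z]
def inst(p): d=np.array(p)[:2]-c0; return d@X,d@Y
E
python3 - <<'E'
from h import *
s,o=to(st(.106,-.005,.015)); print(s,o['tool_pos'],o['tool_rot'],inst(o['tool_pos']),o['time_s'],o['grip_width'])
c=shot('scene'); d=cv2.resize(c['image'][150:310,190:390],None,fx=4,fy=3.75,interpolation=cv2.INTER_CUBIC)
t=shot('top'); e=cv2.resize(t['image'][140:260,240:400],None,fx=4,fy=4); 
cv2.imwrite('pics/a1.png',cv2.convertScaleAbs(d[:,:800],alpha=1.5)); cv2.imwrite('pics/a1t.png',e)
E
```

```text
[1.09 2.49 8.  ] [ 0.6678856  -0.11953899  0.09522494] [-1.79479373e+02  9.61328105e-03  1.67130819e+02] (np.float64(0.11653467754948178), np.float64(-0.02935146367855826)) 2.7833 0.040015922823108604
```

View pics/a1.png

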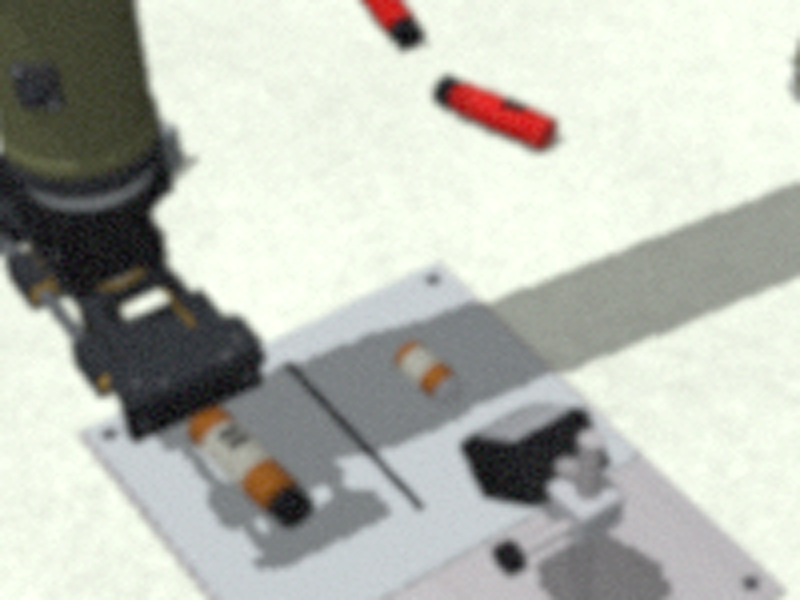

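The gripper is beyond the vial at about (190,350). The vial, line and short vial are unchanged. Next I shift sideways and lower the tips to about 15 mm.

>>> servo_tool:
  plan:
    - [0.46,[0.6,2.3,0],[0,0,0]]
    - [0.46,[0,0,0],[0,0,-0.9]]
    - [0.46,[0,0,3],[0,0,0]]
    - [0.46,[0,0,2.5],[0,0,0]]
    - [0.46,[0,0,1.5],[0,0,0]]
    - [0.46,[0,0,0.5],[0,0,0]]
    - [0.46,[0,0,0],[0,0,0]]

```text
time_s: 3.47
tool_pos: [0.6843, -0.0963, 0.0412]
tool_rot: [-179.8, 2.0, 168.3]
force: [0.1, -0.5, 0.7]
grip_width: 0.0394
```

Run:
```python
from h import *
s,o=to(st(.0,-.008,.015)); print(s,o['tool_pos'],o['tool_rot'],inst(o['tool_pos']),o['time_s'],o['force'])
```

```text
[12.86 -0.39  2.18] [ 0.68429423 -0.09634932  0.04124174] [-179.84044088    2.00821394  168.3438438 ] (np.float64(0.12776333250384925), np.float64(-0.0032570019474390073)) 3.4667 [ 0.10906376 -0.45542138  0.65121136]
```

>>> servo_tool:
  plan:
    - [0.46,[0,0,0],[0,0,0]]

```text
time_s: 3.55
tool_pos: [0.6851, -0.0965, 0.0426]
tool_rot: [-179.9, 2.1, 168.4]
force: [-0.7, -0.3, 0.4]
grip_width: 0.0401
```

Run:
```python
from h import *
np.set_printoptions(precision=2,suppress=True)
s,o=to(st(.106,-.008,.015)); print(s,o['tool_rot'],inst(o['tool_pos']),o['time_s']);print(o['qpos'],o['joint_velocities'],o['effort'])
```

```text
[ 2.36 -0.46  2.67] [-179.85    2.09  168.35] (np.float64(0.1285888580200679), np.float64(-0.003203282858491767)) 3.55
[-15.45  31.55  28.3   90.45 -16.35  60.04  95.36] [ 0.17 -0.49  0.22 -1.06 -0.05  0.42  0.06] [ -0.02 -52.37   8.28 -26.76   0.04  -0.12   0.01]
```

>>> servo_tool:
  plan:
    - [0.46,[0.5,0,0],[0,-1,0]]
    - [0.46,[0.5,0,0.5],[0,-1,0]]
    - [0.46,[0.2,0,0.7],[0,0,0]]
    - [0.46,[0,0,0.7],[0,0,0]]
    - [0.46,[0,0,0],[0,0,0]]

```text
time_s: 3.97
tool_pos: [0.68, -0.0957, 0.0303]
tool_rot: [-180.0, 4.8, 168.3]
force: [-0.1, -0.2, 0.9]
grip_width: 0.0401
```

Run:
```python
from h import *
np.set_printoptions(precision=2,suppress=True)
s,o=to(st(.106,-.005,.015)); print(s,o['tool_rot'],inst(o['tool_pos']),o['time_s']);print(o['qpos'],o['joint_velocities'])
```

```text
[ 1.87 -0.13  1.38] [-179.96    4.82  168.33] (np.float64(0.12346698733654855), np.float64(-0.0035474034021518866)) 3.9667
[-16.26  29.9   28.28  94.56 -16.39  54.76  95.55] [ 0.05 -1.01  0.28 -1.22  0.15  0.95 -0.22]
```

>>> servo_tool:
  plan:
    - [0.46,[0.6,0,0.3],[0,2,0]]
    - [0.46,[0.6,0,0.4],[0,2,0]]
    - [0.46,[0.4,0,0.5],[0,1,0]]
    - [0.46,[0,0,0.3],[0,0,0]]
    - [0.46,[0,0,0],[0,0,0]]

```text
time_s: 4.38
tool_pos: [0.6671, -0.0933, 0.0153]
tool_rot: [-180.0, -0.2, 168.3]
force: [0.3, 0.6, 0.0]
grip_width: 0.0403
```

Run:
```python
from h import *
np.set_printoptions(precision=2,suppress=True)
s,o=to(st(.106,-.005,.015)); print(s,o['tool_rot'],inst(o['tool_pos']),o['time_s']);print(o['qpos'],o['joint_velocities'])
```

```text
[ 0.44 -0.11  0.04] [-179.96   -0.21  168.32] (np.float64(0.11034856159289991), np.float64(-0.0038886594355933835)) 4.3833
[-15.03  32.86  27.69  91.96 -16.96  59.61  95.9 ] [ 0.15  0.52 -0.03 -0.69 -0.08  0.57 -0.05]
```

>>> servo_tool:
  plan:
    - [0.46,[0.3,0,0],[0,0,0]]
    - [0.46,[0.3,0,0],[0,0,0]]
    - [0.46,[0.3,0,0],[0,0,0]]
    - [0.46,[0.3,0,0],[0,0,0]]
    - [0.46,[0.3,0,0],[0,0,0]]
    - [0.46,[0.3,0,0],[0,0,0]]
    - [0.46,[0.3,0,0],[0,0,0]]
    - [0.46,[0.3,0,0],[0,0,0]]
    - [0.46,[0.3,0,0],[0,0,0]]
    - [0.46,[0.3,0,0],[0,0,0]]

```text
time_s: 5.22
tool_pos: [0.6355, -0.0868, 0.0166]
tool_rot: [-180.0, -0.0, 168.3]
force: [0.3, 0.5, -0.4]
grip_width: 0.04
```

Run:
```python
from h import *
np.set_printoptions(precision=2,suppress=True)
s,o=to(st(.0255,-.008,.015)); print(s,o['tool_rot'],inst(o['tool_pos']),o['time_s'],o['force'])
c=shot('scene'); d=cv2.resize(c['image'][170:300,190:350],None,fx=4,fy=4,interpolation=cv2.INTER_CUBIC)
cv2.imwrite('pics/a2.png',cv2.convertScaleAbs(d,alpha=1.5))
```

```text
[ 5.25 -0.37  0.16] [-179.99   -0.03  168.32] (np.float64(0.0779984126606473), np.float64(-0.004028881100369858)) 5.2167 [ 0.33  0.54 -0.42]
```

View pics/a2.png

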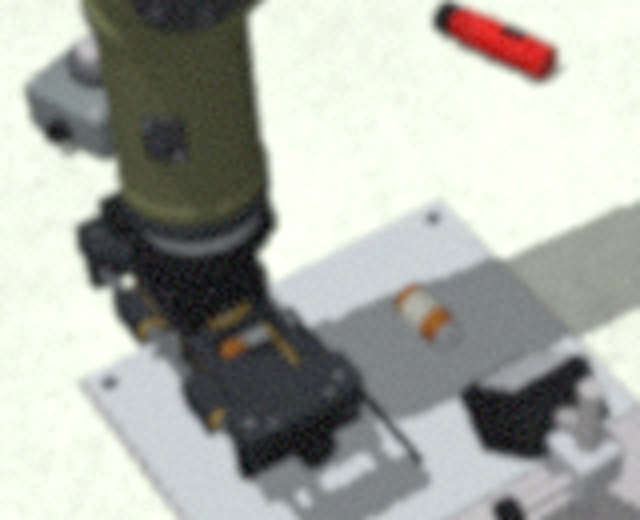

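The gripper hides the vial, and the short vial is unmoved at about (425,312). I keep pushing and slow down before the line.

>>> servo_tool:
  plan:
    - [0.46,[0.3,0,0.05],[0,0,0]]
    - [0.46,[0.3,0,0.05],[0,0,0]]
    - [0.46,[0.3,0,0.05],[0,0,0]]
    - [0.46,[0.3,0,0],[0,0,0]]
    - [0.46,[0.3,0,0],[0,0,0]]
    - [0.46,[0.3,0,0],[0,0,0]]
    - [0.46,[0.3,0,0],[0,0,0]]
    - [0.46,[0.3,0,0],[0,0,0]]
    - [0.46,[0.3,0,0],[0,0,0]]
    - [0.46,[0.3,0,0],[0,0,0]]
    - [0.46,[0.25,0,0],[0,0,0]]
    - [0.46,[0.2,0,0],[0,0,0]]
    - [0.46,[0.15,0,0],[0,0,0]]
    - [0.46,[0.1,0,0],[0,0,0]]
    - [0.46,[0,0,0],[0,0,0]]

```text
time_s: 6.52
tool_pos: [0.5944, -0.0783, 0.0149]
tool_rot: [180.0, -0.1, 168.3]
force: [-0.9, 0.7, -0.4]
grip_width: 0.0397
```

Run:
```python
from h import *
np.set_printoptions(precision=2,suppress=True)
s,o=to(st(.0255,-.008,.015)); print(s,o['tool_pos'],o['tool_rot'],inst(o['tool_pos']),o['time_s'],o['force'])
c=shot('scene'); d=cv2.resize(c['image'][170:300,190:350],None,fx=4,fy=4,interpolation=cv2.INTER_CUBIC)
t=shot('top'); e=cv2.resize(t['image'][150:270,280:400],(520,520),interpolation=cv2.INTER_CUBIC)
e=cv2.hconcat([d[:, 300:580],e]); cv2.imwrite('pics/a3.png',cv2.convertScaleAbs(e,alpha=1.6)); print(e.shape)
```

```text
[ 1.06 -0.37 -0.  ] [ 0.59 -0.08  0.01] [179.99  -0.07 168.31] (np.float64(0.0360656232277989), np.float64(-0.0042925043907492124)) 6.5167 [-0.93  0.67 -0.4 ]
(520, 800, 3)
```

View pics/a3.png

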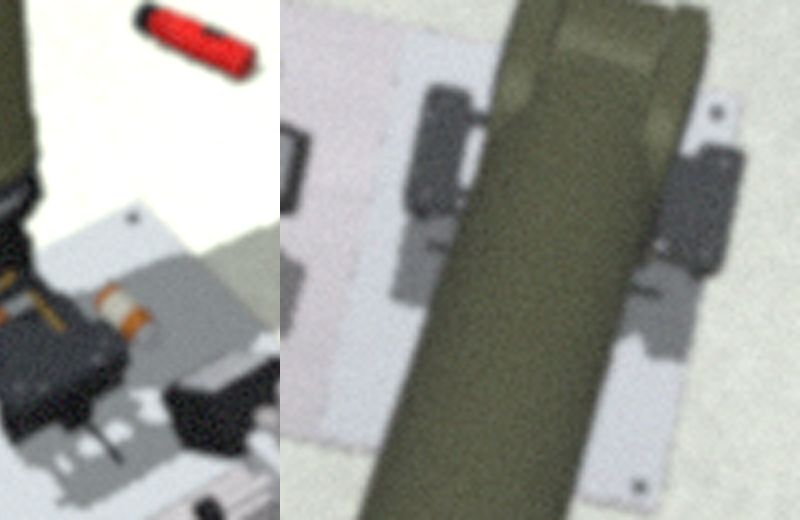

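The arm still hides the vial. I nudge a little further, slowly, then back off to look.

>>> servo_tool:
  plan:
    - [0.46,[0.15,0,0],[0,0,0]]
    - [0.46,[0.15,0,0],[0,0,0]]
    - [0.46,[0.15,0,0],[0,0,0]]
    - [0.46,[0.12,0,0],[0,0,0]]
    - [0.46,[0.1,0,0],[0,0,0]]
    - [0.46,[0.05,0,0],[0,0,0]]
    - [0.46,[-0.4,0,0],[0,0,0]]
    - [0.46,[-1,0,0],[0,0,0]]
    - [0.46,[-1.5,0,0],[0,0,0]]
    - [0.46,[-2,0,-1],[0,0,0]]
    - [0.46,[-1,0,-3],[0,0,0]]
    - [0.46,[0,0,-4],[0,0,0]]
    - [0.46,[0,-3,-3],[0,0,0]]
    - [0.46,[0,-4,0],[0,0,0]]
    - [0.46,[0,-4,0],[0,0,0]]
    - [0.46,[0,-4,0],[0,0,0]]
    - [0.46,[0,0,0],[0,0,0]]

```text
time_s: 8.03
tool_pos: [0.6268, -0.2385, 0.1299]
tool_rot: [-179.8, 0.2, 169.1]
force: [-1.8, -1.6, 0.6]
grip_width: 0.0399
```

Run:
```python
from h import *
np.set_printoptions(precision=3,suppress=True)
o=env.get_obs(); print(o['tool_pos'],o['tool_rot'],inst(o['tool_pos']),o['time_s'])
c=shot('scene'); d=cv2.resize(c['image'][200:300,230:330],(400,400),interpolation=cv2.INTER_CUBIC)
t=shot('top'); e=cv2.resize(t['image'][165:265,290:390],(400,400),interpolation=cv2.INTER_CUBIC)
e=cv2.hconcat([d,e]); cv2.imwrite('pics/a4.png',cv2.convertScaleAbs(e,alpha=1.6))
```

```text
[ 0.627 -0.239  0.13 ] [-179.8      0.211  169.126] (np.float64(0.10103760299016526), np.float64(-0.1542792415662431)) 8.0333
```

View pics/a4.png

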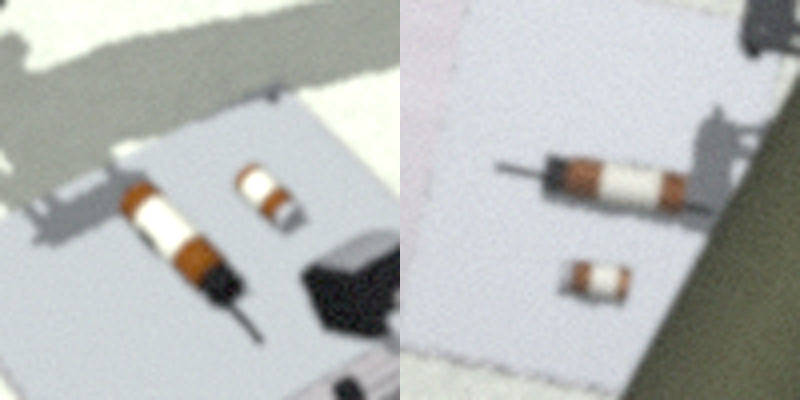

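The vial now lies on the line. In the top half its ends are at about (548,176) and (687,191). In the scene half they are at (137,195) and (228,291). I measure it.

Run:
```python
from h import *
np.set_printoptions(precision=4,suppress=True)
T=shot('top');S=shot('scene')
ft=lambda x,y:(290+x/4-.37,165+y/4-.37); fs=lambda x,y:(230+x/4-.37,200+y/4-.37)
e=[]
for k,a,b,z in[('cap',(148,176),(228,291),.02),('butt',(287,191),(137,195),.02),('lineL',(97,167),(260,342),.006),('sL',(160,276),(293,220),.017),('sR',(229,285),(247,175),.017)]:
    for P in(tri(T,ft(*a),S,fs(*b)),ray(T,ft(*a),z),ray(S,fs(*b),z)): print(k,P,np.array(inst(P)))
print(to([.498,-.367,.15])[0])
```

```text
cap [ 0.5664 -0.0286  0.0163] [-0.0016  0.0385]
cap [ 0.5655 -0.0282  0.02  ] [-0.0026  0.0387]
cap [ 0.5688 -0.0271  0.02  ] [0.0004 0.0404]
butt [ 0.5554 -0.1204  0.0228] [ 0.0067 -0.0536]
butt [ 0.5563 -0.1212  0.02  ] [ 0.0078 -0.0542]
butt [ 0.5531 -0.1212  0.02  ] [ 0.0046 -0.0548]
lineL [0.5742 0.0056 0.0046] [-0.0011  0.0736]
lineL [0.5736 0.0061 0.006 ] [-0.0019  0.074 ]
lineL [0.5757 0.0053 0.006 ] [0.0004 0.0736]
sL [ 0.4993 -0.0375  0.0161] [-0.0655  0.0158]
sL [ 0.4986 -0.0368  0.017 ] [-0.0662  0.0164]
sL [ 0.5006 -0.0382  0.017 ] [-0.064   0.0155]
sR [ 0.4933 -0.0833  0.018 ] [-0.0618 -0.0302]
sR [ 0.493  -0.0829  0.017 ] [-0.0621 -0.0299]
sR [ 0.4931 -0.0846  0.017 ] [-0.0616 -0.0316]
[ 10.53 -16.3   -2.3 ]
```

The vial is about 3 mm off the line across, 8 mm lengthwise and 0.09 rad in angle, so it is within limits. The short vial hasn't moved. Now to the button, with the fingers shut.

>>> servo_tool:
  plan:
    - [0,[1.2,-2,-0.5],[0,0,0]]
    - [0,[1.9,-2.95,-0.5],[0,0,0]]
    - [0,[1.9,-2.95,-0.5],[0,0,0]]
    - [0,[1.9,-2.95,0],[0,0,0]]
    - [0,[1.9,-2.95,0],[0,0,0]]
    - [0,[1,-1.5,0],[0,0,0]]
    - [0,[0,0,0],[0,0,0]]
    - [0,[0,0,0],[0,0,0]]

```text
time_s: 8.9
tool_pos: [0.5157, -0.3433, 0.1378]
tool_rot: [179.1, -0.0, 171.8]
force: [0.6, 0.2, -0.1]
grip_width: 0.0016
```

Run:
```python
from h import *
s,o=to([.498,-.367,.08]); print(s,o['tool_pos'],o['tool_rot'],o['time_s'],o['grip_width'],o['force'])
```

```text
[ 1.41 -2.68  5.75] [ 0.51566186 -0.34334088  0.13784654] [ 1.79143129e+02 -4.19218759e-02  1.71818332e+02] 8.9 0.0016461862184765342 [ 0.58937824  0.15706155 -0.12087364]
```

>>> servo_tool:
  plan:
    - [0,[0.7,-1.3,0.5],[0,0,0]]
    - [0,[0.7,-1.3,1],[0,0,0]]
    - [0,[0,-0.1,1.5],[0,0,0]]
    - [0,[0,0,1.5],[0,0,0]]
    - [0,[0,0,1],[0,0,0]]
    - [0,[0,0,0],[0,0,0]]

```text
time_s: 9.4
tool_pos: [0.5118, -0.3527, 0.0798]
tool_rot: [178.8, 0.2, 173.2]
force: [-0.1, 1.0, 1.0]
grip_width: 0.0006
```

Run:
```python
from h import *
s,o=to([.498,-.367,.064]); print(s,o['tool_pos'],o['tool_rot'],o['time_s'],o['grip_width'],o['force'])
c=shot('scene'); d=cv2.resize(c['image'][150:300,180:330],(600,600),interpolation=cv2.INTER_CUBIC)
cv2.imwrite('pics/a5.png',cv2.convertScaleAbs(d,alpha=1.5))
```

```text
[ 1.21 -1.62  1.54] [ 0.51182097 -0.35265298  0.07980177] [178.76595274   0.23478213 173.20620628] 9.4 0.0005746607509119927 [-0.05530157  1.01371542  0.97343175]
```

View pics/a5.png

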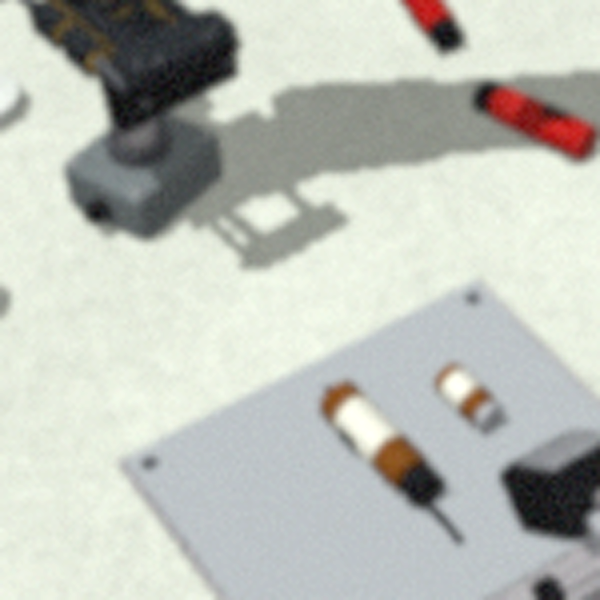

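The fingers are above the button at about (140,125), and the vial still rests on the line. I centre over the button first.

>>> servo_tool:
  plan:
    - [0,[0.5,-0.7,0],[0,0,0]]
    - [0,[0.5,-0.7,0],[0,0,0]]
    - [0,[0.3,-0.4,0],[0,0,0]]
    - [0,[0,0,0],[0,0,0]]

```text
time_s: 9.78
tool_pos: [0.4996, -0.3685, 0.0822]
tool_rot: [178.8, 0.4, 173.6]
force: [0.5, -0.4, 0.0]
grip_width: 0.0001
```

Run:
```python
from h import *
s,o=to([.498,-.367,.054]); print(s,o['tool_pos'],o['tool_rot'],o['force'],o['time_s'])
```

```text
[0.2  0.07 2.82] [ 0.49961947 -0.36849665  0.08220557] [178.81382116   0.44467216 173.57621802] [ 0.54878571 -0.43192205  0.02067247] 9.7833
```

>>> servo_tool:
  plan:
    - [0,[0.15,0,0.5],[0,0,0]]
    - [0,[0.1,0,0.5],[0,0,0]]
    - [0,[0,0,0.5],[0,0,0]]
    - [0,[0,0,0.4],[0,0,0]]
    - [0,[0,0,0.4],[0,0,0]]
    - [0,[0,0,0.3],[0,0,0]]
    - [0,[0,0,0.3],[0,0,0]]

```text
time_s: 10.37
tool_pos: [0.4975, -0.3703, 0.0559]
tool_rot: [178.8, 0.7, 173.4]
force: [-9.1, 6.4, 34.2]
grip_width: 0.0011
```

The button is at the bottom: 34 N at z = 0.056, which is 6 mm down. I let go and rise.

>>> servo_tool:
  plan:
    - [0,[0,0,-0.3],[0,0,0]]
    - [0,[0,0,-1],[0,0,0]]
    - [0,[0,0,-2],[0,0,0]]
    - [0,[0,0,-3],[0,0,0]]
    - [0,[0,0,-3],[0,0,0]]
    - [0,[0,0,-3],[0,0,0]]
    - [0,[0,-3,-2],[0,0,0]]
    - [0,[0,-3,0],[0,0,0]]
    - [0,[0,-3,0],[0,0,0]]
    - [0,[0,0,0],[0,0,0]]
    - [0,[0,0,0],[0,0,0]]

```text
time_s: 11.28
tool_pos: [0.4882, -0.4615, 0.2052]
tool_rot: [178.8, 0.7, 173.9]
force: [1.2, 1.0, -0.5]
grip_width: 0.0004
```

Run:
```python
from h import *
o=env.get_obs(); print(o['tool_pos'],o['time_s'],o['force'],abs(o['joint_velocities']).max())
c=shot('scene'); d=cv2.resize(c['image'][150:300,130:330],(800,600),interpolation=cv2.INTER_CUBIC)
cv2.imwrite('pics/a6.png',cv2.convertScaleAbs(d,alpha=1.5))
```

```text
[ 0.48819086 -0.46150957  0.20515966] 11.2833 [ 1.17605275  0.96983146 -0.48356356] 2.645048416401308
```

View pics/a6.png

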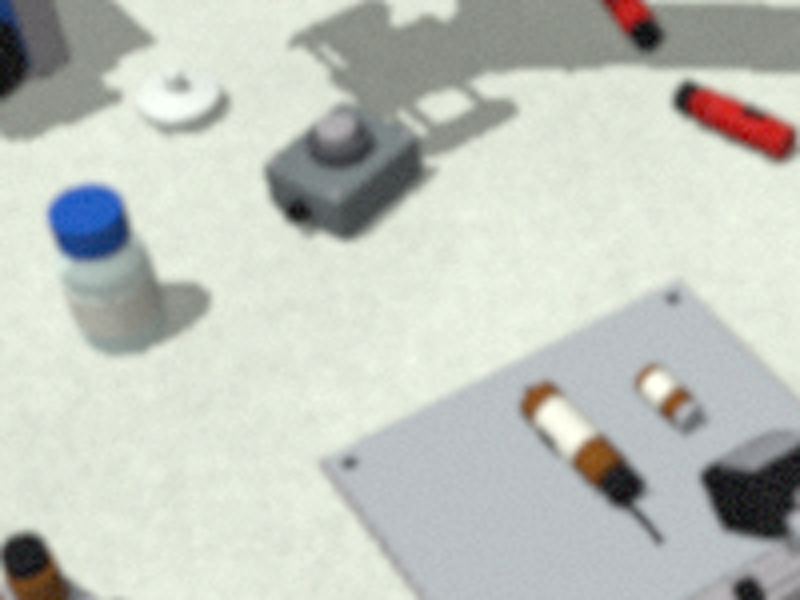

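The button is out again at about (340,135). The vial is on the line at (580,442), and the filter, bottle and short vial are where they were. Handing in.

```bash
python3 -c "
from cell import env
print(env.sign_off())"
```

```text
the job is handed in; nothing more can be done
None
```

The long amber vial now lies on the black line. The steel button was pressed to its stop and released, and the job is handed in after about 11.3 s of robot time.

- **Rolling:** I pushed the vial sideways about 65 mm with two parted fingertips at axis height, never lifting it. The arm hid the vial during the push, so I could not watch it turn over. The distance rolled (about 4.6 rad) and the label's new side, seen once I backed off, both suggest that it did.
- **Vial position:** measured from both cameras before the press, it was about 3 mm off the line across and 8 mm lengthwise, at about 0.09 rad. All three are inside the limits, and both ends are within the line. The last picture, after the press, shows it still there.
- **Button:** it stopped at z = 0.056 m, 6 mm below its out height, with 34 N on the tool. That is much more than the 5 N needed but under the 40 N limit. The last picture shows it out again.
- **Other things:** the short vial measured within about 2 mm of its start. The bottle and filter looked unmoved in the last picture. I did not recheck the spanner, jar or standing vial; the arm touched nothing near them.
- **What disagreed:** fast moves fell short or drifted, including a short tilt of up to 5° beside the vial, part of it from my turning the wrong way. I corrected this before touching the glass. The two cameras differed by up to about 3 mm.

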